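Clamp a bottle to the set spring tension

TASK

Stand the small amber bottle upright in the spring clamp, between the jaw and the V block, and let go of it. Then turn the clamp's bar knob clockwise until the jaw has pushed the bottle home into the V and the dial needle stands on the long mark, never so tight that the needle runs past the last short tick beyond the mark, and let go of the knob. Leave the other glassware where it is.

Things in the scene. Friction and masses are not known exactly. Their poses are not given: they have to be found in the camera images.
- clamp: Spring clamp fixed to the bench, 230 x 90 mm aluminium base plate 12 mm thick; origin at the centre of the plate's underside on the bench. Its x axis runs from the knob end (grey gear housing 62 x 60 mm, top 52 mm above the bench, centred at x = -56 mm) to the V block (nominally x = 77 to 103 mm, a 90 degree V that opens toward the jaw, 56 mm wide, top 36 mm above the bench), its z axis up.
- seat (a point): NOMINAL centre of the bottle when it is pushed home into the V, standing on the 12 mm plate: clamp x = 63 mm, 49.5 mm above the bench, axes as the clamp's. The V block is bolted down anywhere up to 2.5 mm to either side of its nominal place along the clamp's x, and where is not measured: when the jaw meets the bottle must be felt or seen.
- bottle_center (a point): Centre (half-way up, 37.5 mm above its foot) of the small amber glass bottle, 40 mm in diameter and 75 mm tall: straight body up to about 60 mm, cap 26 mm wide above 62 mm; 50 to 120 g, loose, standing on the bench; z axis up. The other amber bottle is larger.
- knob_grip (a point): On the knob's axis, 81 mm above the bench. The knob is an upright black bar, 44 mm long (its own x axis), 14 mm thick (its y axis), reaching from 60 to 90 mm above the bench over a 38 mm round skirt (56 to 61 mm). Keep finger tips above 62 mm.
- knob (a joint): Angle of the knob, rad, growing as it turns clockwise seen from above; range 0 to 4; starts between 0 and 0.6. It stays where it is left: it turns against a constant friction of about 0.15 N m, to which the spring adds 0.006 N m per N of jaw force, about 0.09 N m at the long mark. Each rad drives the sleeve, jaw and dial 6 mm along the clamp's +x; turning back loosens.
- jaw_face (a point): Middle of the jaw's flat face, 40 mm wide, from 13 to 36 mm above the bench. At the start it leaves 7 to 15 mm of play between jaw, bottle and V. The jaw pushes the bottle along into the V; then it stands still and springs back into the sleeve, 2.5 N per mm. More than 22 N (8.8 mm) is too much for the bottle.
- jaw: The sprung jaw with its rod; 40 x 23 mm plate. Its origin lies at bench level, 31 mm behind (clamp -x of) the jaw's face.
- needle_tip (a point): Tip of the dial needle, 28 mm from its pivot, on the white dial plate that rides on the sleeve between housing and jaw, 46 mm above the bench. At rest it stands 0.6 rad short of the long mark, on the clamp's +y side; it swings clockwise seen from above, toward -y, 0.1 rad for each mm that the jaw springs back.
- set_mark (a point): On the long mark of the dial, 28 mm from the needle's pivot and at the needle's height; the mark runs along the clamp's x axis and moves with the sleeve. The needle reaches it at 6 mm of spring travel, about 15 N. Short ticks lie before it, and one last short tick lies 0.25 rad beyond it. Axes as the clamp's.
- large_bottle: Bystander: large amber bottle, 56 mm in diameter, 105 mm tall; origin at the centre of its foot.
- flask: Bystander: glass conical flask, 66 mm wide, 77 mm tall; origin at the centre of its foot.
- petri: Bystander: small petri dish, 58 mm wide, 15 mm tall; origin at the centre of its foot.
There are look-alikes about, which are no part of the job. There is more than one size of the clamp; the job needs the larger. Leave any blue or yellow look-alike of the part that bears bottle_center alone.

How it is judged:
By the outcome, as a careful person would: the job done as asked, in the order asked, and still so for the second after the job is handed in, with the robot touching nothing.
It also fails if it takes over 72 s, if anything falls off the work surface, if the arm or the gripper's body presses on something with over 40 N, if the wrist force passes 120 N, or if a joint passes its speed limit or range.

ROBOT

A 7-joint arm with a two-finger parallel gripper is mounted at the origin on a cart in front of the work surface, level with it; the furniture and walls round the work are solid. World frame = base frame: x ahead of the robot, y to its left, z up, the work surface at z = 0. Lengths are in m, angles in rad, forces in N, time in s.
With the tool pointing down it reaches from about 0.425 to 0.875 m from the base axis. Payload 8.4 kg.
Tool frame: the origin (TCP) lies at the very end of the fingers, on their centre line; the grasp point (between the pads) lies 19 mm behind it; z points along the fingers, x is the direction in which the jaws open and shut, and the axes are right-handed (so a half turn about z gives the same grasp; the last joint's range is limited). The gripper opens to 87 mm and grips with 3 to 60 N. Pads are 19 mm wide; open, the fingers measure 117 mm over their backs; the gripper's body (75 mm by 190 mm) begins 51 mm behind the grasp point.
Start: joints at [1.036, 0.333, 0.04, 1.465, -0.013, 1.343, -0.059], TCP at [0.274, -0.589, 0.223] pointing down, gripper open.
Joint ranges: [-2.58, 2.58], [-0.38, 2.09], [-1.3, 1.39], [0.25, 2.4], [-1.5, 4.64], [0.08, 2.09], [-2.65, 2.65]. Speed limits (rad/s): [2.22, 2.22, 2.79, 2.79, 3.14, 3.14, 3.14].

INTERFACE

Orientations are given as a unit quaternion [x, y, z, w].
In Python, from cell import robot gives the robot as it stands.
- The arm moves only by the tool servo_tool, never from a script. Its argument "increments" is a list of rows, each an object of numbers: "tx", "ty", "tz": the shift along the tool's x, y, z in mm; "spin": the turn about the tool's z in units of 8 degrees (1.0 is 8 degrees). A call has exactly 10 rows; each row shifts and turns the commanded pose from where the row before left it, along the tool's axes as they then stand; what a row does not reach is not made up. A row lasts 1/10 s, in which the tool goes at most 50 mm and 8.59 degrees, less where a joint would pass 70% of its speed; a pose out of reach is approached as far as the arm can. A call with a gripper value outside its range is refused whole. "jaw" is the gripper's target within -1 to 1 (fully open at 1, half-way at 0, shut at -1), set as the call begins (left out, the last holds). The fingers move at their own pace and stop on an object; "squeeze" is the grip in N (left out, the last holds). Time passes only in rows, so rows that do not move let the fingers close, or fill a call up. It gives the time, the measured TCP pose, the force and the opening at its end, in the units of the state.
- robot.get_state(): the state, without advancing time (a new reading comes with each control period).
- robot.snapshot(name): name is "scene" or "top"; returns the picture (400x640x3 uint8, red, green, blue); there is no depth.
- robot.camera_model(name): a dict with "K" (3x3 intrinsics, pixels), "k1" (the pictures are not rectified: a ray, as slopes to the right and down, at radius r is drawn at 1 + k1 r^2 times it, then the intrinsics apply), "R" (3x3) and "t" (3): a world point X has camera coordinates R X + t. Camera axes: x right, y down, z forward; pixel columns grow to the right and rows downward; lengths in m; the calibration is good to about 2 mm. A picture is of the moment at which its call begins. camera_model takes no time and is no camera call.
- robot.close_job(): hands the job in, once; it reports no verdict.
The state is a dict: "time_s": time; "joint_positions": joint angles; "qd": joint speeds; "joint_efforts": joint torques, N m; "eef_pos": TCP position; "tool_rot": TCP orientation; "ft_force": force on the tool from outside, world axes, zero at the start; "ft_torque": the same for the moment, N m; "grip_width": opening from 0.0 (shut) to 1.0 (fully open).
Only numpy, scipy, OpenCV 4.12 (cv2) and the standard library are available. Lean on these libraries where they do the work, as an engineer would, in place of code of your own. Each camera call takes 0.05 s, during which the arm holds its last target. There are 200 camera calls.

## Working session

There is one attempt and no reset: what is moved stays moved. The work goes in short steps, Python scripts to look and compute and a tool call to move; the robot and the scene stay as the last step left them, time stands still between calls to the robot, and variables do not carry over. Pictures are saved under pics/ and viewed, about 8 in all and at most 12, crops included, and the job is handed in when it is done.

Besides the shell and the picture viewer there is one more tool, called after "Request:" as a command line: name --argument value ..., lists and objects as JSON in quotes. servo_tool: Moves the arm, as the interface text tells. Its arguments: {"type":"object","properties":{"increments":{"type":"array"},"jaw":{"type":"number"},"squeeze":{"type":"number"}},"required":["increments"]}

```bash
mkdir -p pics; python3 - <<'E'
from cell import robot
import cv2
for n in("scene","top"):
    cv2.imwrite(f"pics/{n}0.png",robot.snapshot(n)[:,:,::-1]); m=robot.camera_model(n); print(n,m)
print(robot.get_state())
E
```

```text
scene {'K': array([[367.94814266,   0.        , 319.48569875],
       [  0.        , 367.94814266, 203.69634866],
       [  0.        ,   0.        ,   1.        ]]), 'k1': 0.0027258607170168344, 'R': array([[-0.5577042 , -0.83003324, -0.00329449],
       [-0.45807715,  0.31108979, -0.8326995 ],
       [ 0.69219314, -0.46289088, -0.55371534]]), 't': array([0.30471114, 0.3172054 , 0.70051541])}
top {'K': array([[370.75670635,   0.        , 316.07196575],
       [  0.        , 370.75670635, 198.77561557],
       [  0.        ,   0.        ,   1.        ]]), 'k1': 0.013659211722662571, 'R': array([[-0.0205215 , -0.99954666,  0.02203033],
       [-0.99619259,  0.01857529, -0.0851779 ],
       [ 0.08473006, -0.02369443, -0.99612218]]), 't': array([-0.00904744,  0.55397881,  1.0042578 ])}
{'time_s': 0.1, 'joint_positions': array([ 1.03581545,  0.33385981,  0.03984907,  1.46617117, -0.01338157,
        1.34327705, -0.05851004]), 'qd': array([-6.64626236e-05, -1.67312649e-03,  1.96014711e-03, -1.97891951e-03,
        5.51713882e-04,  9.20326625e-04, -2.15934561e-05]), 'joint_efforts': array([ 3.26096044e-03, -6.57819700e+01,  1.34001285e+00, -4.04707718e+01,
       -5.95794758e-02,  4.10029746e-02,  1.82441863e-04]), 'eef_pos': array([ 0.27418775, -0.58888473,  0.22174093]), 'tool_rot': array([ 8.43243474e-01, -5.37531319e-01, -6.38531816e-04, -3.43252893e-04]), 'ft_force': array([-0.28920122, -0.54436071, -0.13805948]), 'ft_torque': array([-0.01428916, -0.04260073,  0.00402499]), 'grip_width': 1.0024052409032376}
```

View pics/top0.png

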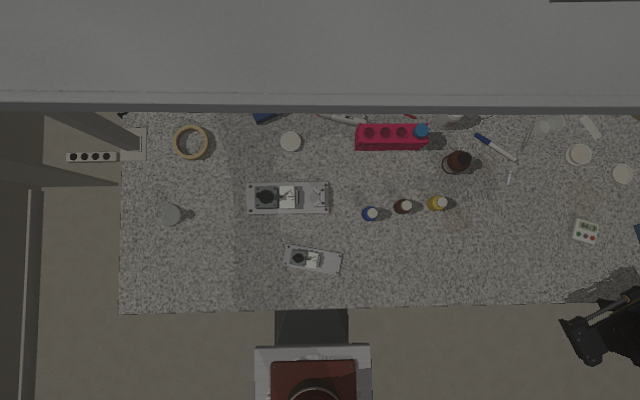

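View pics/scene0.png

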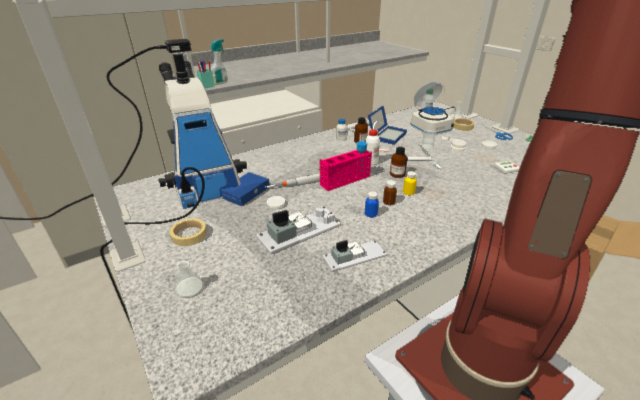

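The top view shows the large clamp at about (287,197), with its knob on the left and V block on the right. The small amber bottle is at (404,206), between a blue bottle (371,213) and a yellow one (438,203). I'll enlarge that area.

```bash
cat > h.py <<'E'
from cell import robot
import cv2, numpy as np
def px2w(n,u,v,z):
    m=robot.camera_model(n);K=m["K"]
    d=np.array([(u-K[0,2])/K[0,0],(v-K[1,2])/K[1,1]]);s=d.copy()
    for _ in range(5): s=d/(1+m["k1"]*(s@s))
    R,t=np.array(m["R"]),np.array(m["t"]);c=-R.T@t;r=R.T@np.array([s[0],s[1],1])
    return c+r*(z-c[2])/r[2]
def w2px(n,X):
    m=robot.camera_model(n);p=m["R"]@np.array(X)+m["t"];s=p[:2]/p[2];s=s*(1+m["k1"]*(s@s))
    return (m["K"]@np.array([s[0],s[1],1]))[:2]
def crop(n,name,u0,v0,u1,v1,k):
    im=robot.snapshot(n)[v0:v1,u0:u1,::-1]
    cv2.imwrite(f"pics/{name}.png",cv2.convertScaleAbs(cv2.resize(im,None,fx=k,fy=k,interpolation=cv2.INTER_CUBIC),alpha=1.4))
E
python3 - <<'E'
from h import *
im=robot.snapshot("top")[:,:,::-1]; im2=robot.snapshot("scene")[:,:,::-1]
a=cv2.resize(im[178:220,240:340],None,fx=8,fy=8,interpolation=cv2.INTER_CUBIC)
b=cv2.resize(im[190:223,380:430],None,fx=8,fy=8,interpolation=cv2.INTER_CUBIC)
c=np.zeros((600,800,3),np.uint8);c[:336]=a;c[336:600,:400]=b
s=cv2.resize(im2[175:241,310:410],None,fx=4,fy=4,interpolation=cv2.INTER_CUBIC);c[336:600,400:]=s
cv2.imwrite("pics/c1.png",cv2.convertScaleAbs(c,alpha=1.4))
E
```

```text
(no output)
```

View pics/c1.png

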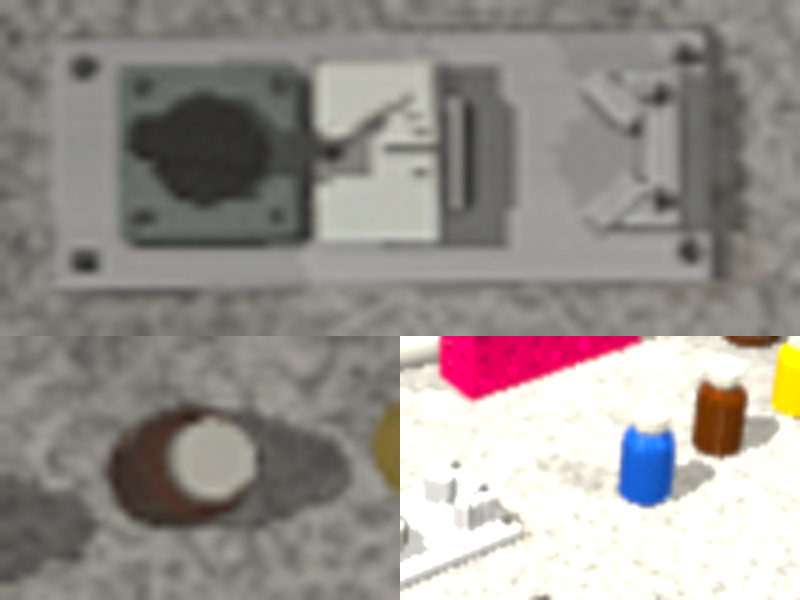

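```bash
python3 - <<'E'
from h import *
f=lambda x,y,z:px2w("top",240+(x-3.5)/8,178+(y-3.5)/8,z)
P=[f(*q,.012) for q in((58,40),(55,288),(710,30),(714,280))]
for p in P: print(p.round(4))
c=np.mean(P,0);e=(P[2]+P[3]-P[0]-P[1])/2;L=np.linalg.norm(e);e/=L;n=np.array([-e[1],e[0],0])
print("clamp",c.round(4),"yaw",np.arctan2(e[1],e[0]),L,np.linalg.norm(P[0]-P[1]))
def loc(p): d=p-c; return (d@e).round(4),(d@n).round(4)
for nm,q in dict(knobL=(132,140,.09),knobR=(268,150,.09),pivot=(328,152,.046),needle=(410,98,.046),markend=(438,148,.046),jawtop=(470,98,.036),jawbot=(470,208,.036),vtop=(590,85,.036),vbot=(597,222,.036)).items(): print(nm,loc(f(*q)))
print("bottle cap",px2w("top",380+(213-3.5)/8,190+(122-3.5)/8,.075))
# scene: cap top centre and foot
print("bottle foot scene",px2w("scene",310+(718-400)/4,175+(448-336)/4,0.0))
print("kn",(c-.056*e).round(4),"seat",(c+.063*e).round(4))
E
```

```text
[0.6039 0.173  0.012 ]
[0.517  0.1744 0.012 ]
[ 0.6034 -0.0557  0.012 ]
[ 0.5153 -0.055   0.012 ]
clamp [0.5599 0.0592 0.012 ] yaw -1.5755376065039008 0.22904593811272198 0.08688246331684903
knobL (np.float64(-0.0775), np.float64(0.0003))
knobR (np.float64(-0.0337), np.float64(-0.0035))
pivot (np.float64(-0.0175), np.float64(-0.0004))
needle (np.float64(0.0104), np.float64(0.0176))
markend (np.float64(0.0197), np.float64(0.0005))
jawtop (np.float64(0.0305), np.float64(0.0184))
jawbot (np.float64(0.03), np.float64(-0.0193))
vtop (np.float64(0.0717), np.float64(0.0224))
vbot (np.float64(0.0734), np.float64(-0.0248))
bottle cap [ 0.52888886 -0.25647615  0.075     ]
bottle foot scene [ 0.52376037 -0.25561205  0.        ]
kn [0.5602 0.1152 0.012 ] seat [ 0.5596 -0.0038  0.012 ]
```

Request:
servo_tool --increments '[{"spin": -0.813},{"spin": -0.813},{"spin": -0.813},{"spin": -0.813},{"spin": -0.813},{"spin": -0.813},{"spin": -0.813},{"spin": -0.813},{"spin": -0.813},{"spin": -0.813}]' --jaw 1 --squeeze 20

```text
invalid input
```

Request:
servo_tool --increments '[{"tx": 25,"ty": -33},{"tx": 25,"ty": -33},{"tx": 25,"ty": -33},{"tx": 25,"ty": -33},{"tx": 25,"ty": -33},{"tx": 25,"ty": -33},{"tx": 25,"ty": -33},{"tx": 25,"ty": -33},{"tx": 25,"ty": -33},{"tx": 25,"ty": -33}]'

```text
invalid input
```

Request:
servo_tool --increments '[{"tx": 0,"ty": 0,"tz": 0,"spin": -0.813},{"tx": 0,"ty": 0,"tz": 0,"spin": -0.813},{"tx": 0,"ty": 0,"tz": 0,"spin": -0.813},{"tx": 0,"ty": 0,"tz": 0,"spin": -0.813},{"tx": 0,"ty": 0,"tz": 0,"spin": -0.813},{"tx": 0,"ty": 0,"tz": 0,"spin": -0.813},{"tx": 0,"ty": 0,"tz": 0,"spin": -0.813},{"tx": 0,"ty": 0,"tz": 0,"spin": -0.813},{"tx": 0,"ty": 0,"tz": 0,"spin": -0.813},{"tx": 0,"ty": 0,"tz": 0,"spin": -0.813}]' --jaw 1 --squeeze 20

```text
time_s: 1.2
eef_pos: [0.2743, -0.5891, 0.2223]
tool_rot: [1.0, 0.002, -0.0, -0.0]
ft_force: [-0.3, -1.5, -0.0]
grip_width: 0.998
```

Request:
servo_tool --increments '[{"tx": 25.4,"ty": -33.3,"tz": 0,"spin": 0},{"tx": 25.4,"ty": -33.3,"tz": 0,"spin": 0},{"tx": 25.4,"ty": -33.3,"tz": 0,"spin": 0},{"tx": 25.4,"ty": -33.3,"tz": 0,"spin": 0},{"tx": 25.4,"ty": -33.3,"tz": 0,"spin": 0},{"tx": 25.4,"ty": -33.3,"tz": 0,"spin": 0},{"tx": 25.4,"ty": -33.3,"tz": 0,"spin": 0},{"tx": 25.4,"ty": -33.3,"tz": 0,"spin": 0},{"tx": 25.4,"ty": -33.3,"tz": 0,"spin": 0},{"tx": 25.4,"ty": -33.3,"tz": 0,"spin": 0}]'

```text
time_s: 2.2
eef_pos: [0.529, -0.2548, 0.2226]
tool_rot: [1.0, -0.0, 0.0, 0.0]
ft_force: [0.2, -0.3, 0.2]
grip_width: 0.996
```

Request:
servo_tool --increments '[{"tx": 0,"ty": 1,"tz": 25,"spin": 0},{"tx": 0,"ty": 0,"tz": 25,"spin": 0},{"tx": 0,"ty": 0,"tz": 25,"spin": 0},{"tx": 0,"ty": 0,"tz": 25,"spin": 0},{"tx": 0,"ty": 0,"tz": 25,"spin": 0},{"tx": 0,"ty": 0,"tz": 25,"spin": 0},{"tx": 0,"ty": 0,"tz": 20,"spin": 0},{"tx": 0,"ty": 0,"tz": 15,"spin": 0},{"tx": 0,"ty": 0,"tz": 10,"spin": 0},{"tx": 0,"ty": 0,"tz": 0,"spin": 0}]'

```text
time_s: 3.2
eef_pos: [0.5277, -0.2569, 0.0264]
tool_rot: [1.0, 0.0, -0.001, -0.0]
ft_force: [0.3, -0.2, -0.2]
grip_width: 1.001
```

Request:
servo_tool --increments '[{"tx": 0,"ty": 0,"tz": 0,"spin": 0},{"tx": 0,"ty": 0,"tz": 0,"spin": 0},{"tx": 0,"ty": 0,"tz": 0,"spin": 0},{"tx": 0,"ty": 0,"tz": 0,"spin": 0},{"tx": 0,"ty": 0,"tz": 0,"spin": 0},{"tx": 0,"ty": 0,"tz": 0,"spin": 0},{"tx": 0,"ty": 0,"tz": 0,"spin": 0},{"tx": 0,"ty": 0,"tz": 0,"spin": 0},{"tx": 0,"ty": 0,"tz": 0,"spin": 0},{"tx": 0,"ty": 0,"tz": 0,"spin": 0}]' --jaw -1 --squeeze 15

```text
time_s: 4.2
eef_pos: [0.5284, -0.2572, 0.0276]
tool_rot: [1.0, 0.0, 0.0, 0.0]
ft_force: [-0.4, 0.3, 0.5]
grip_width: 0.453
```

Request:
servo_tool --increments '[{"tx": 0,"ty": 0,"tz": -10,"spin": 0},{"tx": 0,"ty": 0,"tz": -25,"spin": 0},{"tx": 0,"ty": 0,"tz": -35,"spin": 0},{"tx": 0,"ty": 0,"tz": -35,"spin": 0},{"tx": 5,"ty": -40,"tz": -10,"spin": 0},{"tx": 5,"ty": -45,"tz": 0,"spin": 0},{"tx": 6,"ty": -45,"tz": 0,"spin": 0},{"tx": 6,"ty": -45,"tz": 0,"spin": 0},{"tx": 5,"ty": -45,"tz": 0,"spin": 0},{"tx": 5,"ty": -39,"tz": 0,"spin": 0}]'

```text
time_s: 5.2
eef_pos: [0.5601, 0.0044, 0.1434]
tool_rot: [1.0, 0.001, 0.0, -0.0]
ft_force: [0.0, -1.4, -0.4]
grip_width: 0.454
```

Request:
servo_tool --increments '[{"tx": 0,"ty": 0,"tz": 20,"spin": 0},{"tx": 0,"ty": 0,"tz": 10,"spin": 0},{"tx": 0,"ty": 0,"tz": 0,"spin": 0},{"tx": 0,"ty": 0,"tz": 0,"spin": 0},{"tx": 0,"ty": 0,"tz": 0,"spin": 0},{"tx": 0,"ty": 0,"tz": 0,"spin": 0},{"tx": 0,"ty": 0,"tz": 0,"spin": 0},{"tx": 0,"ty": 0,"tz": 0,"spin": 0},{"tx": 0,"ty": 0,"tz": 0,"spin": 0},{"tx": 0,"ty": 0,"tz": 0,"spin": 0}]'

```text
time_s: 6.2
eef_pos: [0.5603, 0.0018, 0.1126]
tool_rot: [1.0, 0.0, -0.0, -0.0]
ft_force: [0.6, -0.3, -2.0]
grip_width: 0.45
```

```bash
python3 - <<'E'
from h import *
im=robot.snapshot("scene")[:,:,::-1]
cv2.imwrite("pics/c2.png",cv2.resize(im[130:260,230:400],None,fx=4,fy=4,interpolation=cv2.INTER_CUBIC))
print(robot.get_state()["eef_pos"])
E
```

```text
[0.56028225 0.00183573 0.11257037]
```

View pics/c2.png

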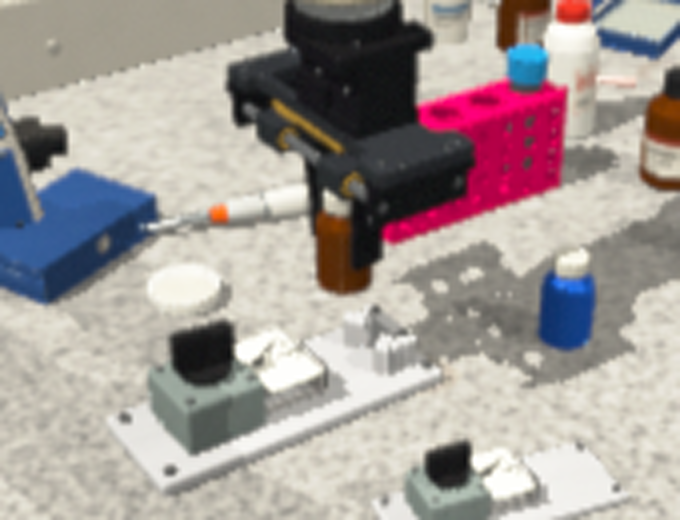

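```bash
python3 - <<'E'
from h import *
for z in (.085,.12):
  for dy in (0,.005):
    print(z,dy,((w2px("scene",(.5603,.0018+dy,z))-[230,130])*4+1.5).round(1))
# clamp key points in scene, for cross-check of clamp pose
for p in ((-.115,-.045),(-.115,.045),(.115,-.045)):
    print(p,((w2px("scene",(.5599+p[1],.0592-p[0],.012))-[230,130])*4+1.5).round(1))
E
```

```text
0.085 0 [345.9 282.6]
0.085 0.005 [340.  284.8]
0.12 0 [345.5 240.3]
0.12 0.005 [339.5 242.5]
(-0.115, -0.045) [166.5 486.9]
(-0.115, 0.045) [106.6 416.5]
(0.115, -0.045) [446.7 370.1]
```

The bottle hangs upright over the clamp gap. Its body spans columns 317–372 with the axis near 345, where the TCP projection predicts, and the clamp corners agree too. Lowering now.

Request:
servo_tool --increments '[{"tx": 0,"ty": 0,"tz": 15,"spin": 0},{"tx": 0,"ty": 0,"tz": 15,"spin": 0},{"tx": 0,"ty": 0,"tz": 15,"spin": 0},{"tx": 0,"ty": 0,"tz": 12,"spin": 0},{"tx": 0,"ty": 0,"tz": 8,"spin": 0},{"tx": 0,"ty": 0,"tz": 4,"spin": 0},{"tx": 0,"ty": 0,"tz": 2,"spin": 0},{"tx": 0,"ty": 0,"tz": 1,"spin": 0},{"tx": 0,"ty": 0,"tz": 0,"spin": 0},{"tx": 0,"ty": 0,"tz": 0,"spin": 0}]'

```text
time_s: 7.25
eef_pos: [0.5606, 0.0018, 0.041]
tool_rot: [1.0, 0.0, 0.0, 0.0]
ft_force: [0.6, 0.7, -1.4]
grip_width: 0.454
```

Request:
servo_tool --increments '[{"tx": 0,"ty": 0,"tz": 0.5,"spin": 0},{"tx": 0,"ty": 0,"tz": 0.5,"spin": 0},{"tx": 0,"ty": 0,"tz": 0.5,"spin": 0},{"tx": 0,"ty": 0,"tz": 0,"spin": 0},{"tx": 0,"ty": 0,"tz": 0,"spin": 0},{"tx": 0,"ty": 0,"tz": 0,"spin": 0},{"tx": 0,"ty": 0,"tz": 0,"spin": 0},{"tx": 0,"ty": 0,"tz": 0,"spin": 0},{"tx": 0,"ty": 0,"tz": 0,"spin": 0},{"tx": 0,"ty": 0,"tz": 0,"spin": 0}]'

```text
time_s: 8.25
eef_pos: [0.5604, 0.0018, 0.0396]
tool_rot: [1.0, 0.0, 0.0, 0.0]
ft_force: [-2.7, -0.4, 5.7]
grip_width: 0.447
```

Request:
servo_tool --increments '[{"tx": 0,"ty": 0,"tz": 0,"spin": 0},{"tx": 0,"ty": 0,"tz": 0,"spin": 0},{"tx": 0,"ty": 0,"tz": 0,"spin": 0},{"tx": 0,"ty": 0,"tz": 0,"spin": 0},{"tx": 0,"ty": 0,"tz": 0,"spin": 0},{"tx": 0,"ty": 0,"tz": 0,"spin": 0},{"tx": 0,"ty": 0,"tz": 0,"spin": 0},{"tx": 0,"ty": 0,"tz": 0,"spin": 0},{"tx": 0,"ty": 0,"tz": 0,"spin": 0},{"tx": 0,"ty": 0,"tz": 0,"spin": 0}]' --jaw 1

```text
time_s: 9.25
eef_pos: [0.5603, 0.0018, 0.0391]
tool_rot: [1.0, 0.0, 0.0, -0.0]
ft_force: [-0.1, -0.1, -0.2]
grip_width: 1.0
```

Request:
servo_tool --increments '[{"tx": 0,"ty": 0,"tz": -10,"spin": 0},{"tx": 0,"ty": 0,"tz": -20,"spin": 0},{"tx": 0,"ty": 0,"tz": -30,"spin": 0},{"tx": 0,"ty": 0,"tz": -30,"spin": 0},{"tx": 0,"ty": 0,"tz": -30,"spin": 0},{"tx": 0,"ty": -30,"tz": 0,"spin": 0},{"tx": 0,"ty": -40,"tz": 0,"spin": 0},{"tx": 0,"ty": -40,"tz": 0,"spin": 0},{"tx": 0,"ty": -40,"tz": 0,"spin": 0},{"tx": 0,"ty": -40,"tz": 0,"spin": 0}]'

```text
time_s: 10.25
eef_pos: [0.5602, 0.1933, 0.1601]
tool_rot: [1.0, -0.0, 0.0, -0.0]
ft_force: [0.1, 0.2, -0.0]
grip_width: 1.001
```

```bash
python3 - <<'E'
from h import *
im=robot.snapshot("top")[:,:,::-1]; im2=robot.snapshot("scene")[:,:,::-1]
c=np.zeros((600,800,3),np.uint8)
c[:300]=cv2.resize(im[178:215,240:340],(800,300),interpolation=cv2.INTER_CUBIC)
c[300:]=cv2.resize(im2[185:260,250:350],(800,600),interpolation=cv2.INTER_CUBIC)[:300]
cv2.imwrite("pics/c3.png",cv2.convertScaleAbs(c,alpha=1.3))
print(robot.get_state()["joint_positions"].round(3))
E
```

```text
[ 0.099  0.322 -0.623  1.664  0.194  1.217 -0.558]
```

View pics/c3.png

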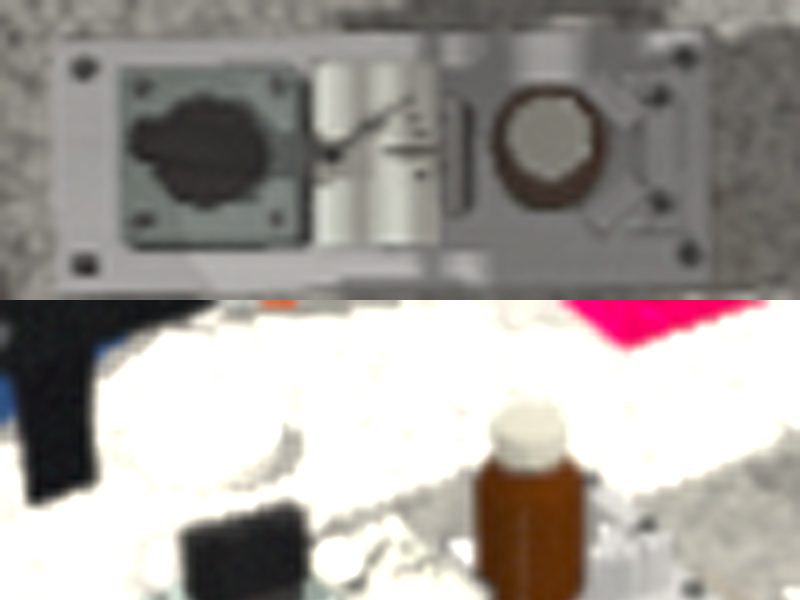

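The bottle stands in the gap, at about (550,147) in the top crop. The bar knob lies nearly along the clamp axis, centred near (205,147), and the needle is at rest. Going to the knob next.

Request:
servo_tool --increments '[{"tx": 0,"ty": 30,"tz": 0,"spin": 0},{"tx": 0,"ty": 30,"tz": 0,"spin": 0},{"tx": 0,"ty": 18,"tz": 0,"spin": 0},{"tx": 0,"ty": 0,"tz": 15,"spin": 0},{"tx": 0,"ty": 0,"tz": 20,"spin": 0},{"tx": 0,"ty": 0,"tz": 20,"spin": 0},{"tx": 0,"ty": 0,"tz": 20,"spin": 0},{"tx": 0,"ty": 0,"tz": 15,"spin": 0},{"tx": 0,"ty": 0,"tz": 5,"spin": 0},{"tx": 0,"ty": 0,"tz": 0,"spin": 0}]' --jaw 1

```text
time_s: 11.35
eef_pos: [0.5599, 0.1141, 0.0636]
tool_rot: [1.0, 0.0, -0.001, -0.0]
ft_force: [0.2, -0.1, 1.0]
grip_width: 1.001
```

Request:
servo_tool --increments '[{"tx": 0,"ty": 0,"tz": 0,"spin": 0},{"tx": 0,"ty": 0,"tz": 0,"spin": 0},{"tx": 0,"ty": 0,"tz": 0,"spin": 0},{"tx": 0,"ty": 0,"tz": 0,"spin": 0},{"tx": 0,"ty": 0,"tz": 0,"spin": 0},{"tx": 0,"ty": 0,"tz": 0,"spin": 0},{"tx": 0,"ty": 0,"tz": 0,"spin": 0},{"tx": 0,"ty": 0,"tz": 0,"spin": 0},{"tx": 0,"ty": 0,"tz": 0,"spin": 0},{"tx": 0,"ty": 0,"tz": 0,"spin": 0}]' --jaw -1 --squeeze 40

```text
time_s: 12.35
eef_pos: [0.5595, 0.1137, 0.0638]
tool_rot: [1.0, 0.0, -0.001, 0.0]
ft_force: [0.2, 0.5, 5.7]
grip_width: 0.174
```

```bash
python3 -c "
from h import *
s=robot.get_state();print(s['joint_positions'].round(3),s['ft_force'].round(2),s['ft_torque'].round(3))"
```

```text
[ 0.197  0.371 -0.567  1.812  0.229  1.026 -0.459] [0.19 0.49 5.69] [ 0.441 -0.717 -0.202]
```

Request:
servo_tool --increments '[{"tx": 0,"ty": 0,"tz": 0,"spin": 0.5},{"tx": 0,"ty": 0,"tz": 0,"spin": 0.8},{"tx": 0,"ty": 0,"tz": 0,"spin": 0.8},{"tx": 0,"ty": 0,"tz": 0,"spin": 0.8},{"tx": 0,"ty": 0,"tz": 0,"spin": 0.8},{"tx": 0,"ty": 0,"tz": 0,"spin": 0.8},{"tx": 0,"ty": 0,"tz": 0,"spin": 0.8},{"tx": 0,"ty": 0,"tz": 0,"spin": 0.8},{"tx": 0,"ty": 0,"tz": 0,"spin": 0.8},{"tx": 0,"ty": 0,"tz": 0,"spin": 0.6}]'

```text
time_s: 13.35
eef_pos: [0.5565, 0.1159, 0.0639]
tool_rot: [0.866, -0.501, -0.003, 0.001]
ft_force: [-16.8, 3.3, 13.0]
grip_width: 0.161
```

```bash
cat > st.py <<'E'
from h import *
s=robot.get_state();print(s['joint_positions'].round(3),s['ft_force'].round(2),s['ft_torque'].round(3))
im=robot.snapshot("top")[:,:,::-1]; im2=robot.snapshot("scene")[:,:,::-1]
import sys
c=np.zeros((600,800,3),np.uint8)
c[:336]=cv2.resize(im[178:220,240:340],(800,336),interpolation=cv2.INTER_CUBIC)
c[336:]=cv2.resize(im2[185:218,270:370],(800,264),interpolation=cv2.INTER_CUBIC)
cv2.imwrite(f"pics/{sys.argv[1]}.png",cv2.convertScaleAbs(c,alpha=1.2))
E
python3 st.py k1
```

```text
[ 0.05   0.341 -0.392  1.821  0.148  1.015 -1.449] [-16.77   3.33  12.98] [0.993 3.763 0.176]
```

Request:
servo_tool --increments '[{"tx": 0,"ty": 0,"tz": -1,"spin": 0},{"tx": 0,"ty": 0,"tz": -1,"spin": 0},{"tx": 0,"ty": 0,"tz": 0,"spin": 0},{"tx": 0,"ty": 0,"tz": 0,"spin": 0},{"tx": 0,"ty": 0,"tz": 0,"spin": 0},{"tx": 0,"ty": 0,"tz": 0,"spin": 0},{"tx": 0,"ty": 0,"tz": 0,"spin": 0},{"tx": 0,"ty": 0,"tz": 0,"spin": 0},{"tx": 0,"ty": 0,"tz": 0,"spin": 0},{"tx": 0,"ty": 0,"tz": 0,"spin": 0}]'

```text
time_s: 14.45
eef_pos: [0.5564, 0.1159, 0.0641]
tool_rot: [0.867, -0.499, -0.003, 0.001]
ft_force: [-9.6, 5.7, -4.3]
grip_width: 0.153
```

```bash
python3 st.py k2
```

```text
[ 0.051  0.341 -0.393  1.82   0.147  1.016 -1.445] [-9.62  5.7  -4.34] [ 1.35   1.917 -0.145]
```

View pics/k2.png

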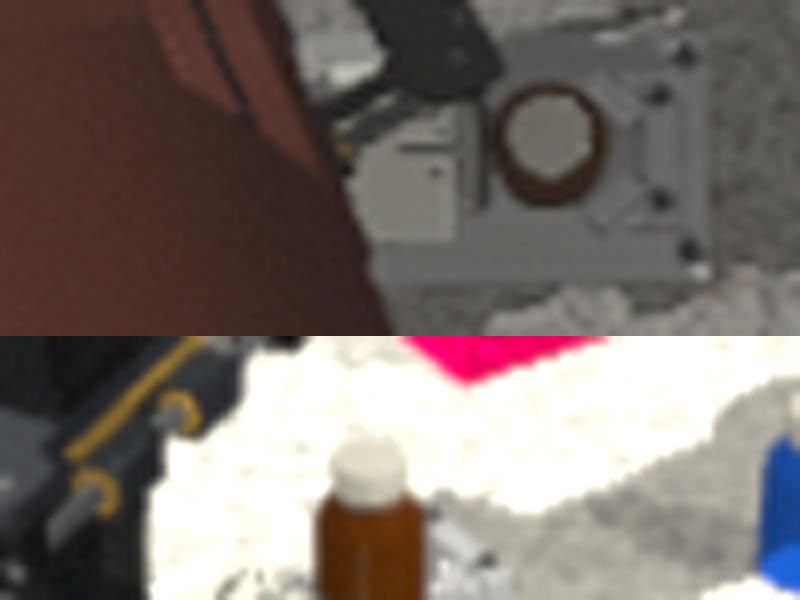

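The dial's right edge moved from column 438 to 458, about 6.5 mm, so the knob is turning with the grip. The jaw now stands just short of the bottle. I'll relieve some of the side load and continue.

Request:
servo_tool --increments '[{"tx": -2,"ty": 1,"tz": 0,"spin": 0.5},{"tx": 0,"ty": 0,"tz": 0,"spin": 0.8},{"tx": 0,"ty": 0,"tz": 0,"spin": 0.8},{"tx": 0,"ty": 0,"tz": 0,"spin": 0.8},{"tx": 0,"ty": 0,"tz": 0,"spin": 0.8},{"tx": 0,"ty": 0,"tz": 0,"spin": 0.8},{"tx": 0,"ty": 0,"tz": 0,"spin": 0.8},{"tx": 0,"ty": 0,"tz": 0,"spin": 0.8},{"tx": 0,"ty": 0,"tz": 0,"spin": 0.8},{"tx": 0,"ty": 0,"tz": 0,"spin": 0.4}]'

```text
time_s: 15.55
eef_pos: [0.5563, 0.1199, 0.0642]
tool_rot: [-0.512, 0.859, 0.003, -0.0]
ft_force: [1.1, 14.9, -16.1]
grip_width: 0.154
```

```bash
python3 st.py k3
```

```text
[-0.088  0.322 -0.234  1.83   0.081  1.002 -2.42 ] [  1.07  14.85 -16.12] [ 3.376 -0.244  0.161]
```

Request:
servo_tool --increments '[{"tx": 0,"ty": 0,"tz": 0,"spin": 0},{"tx": 0,"ty": 0,"tz": 0,"spin": 0},{"tx": 0,"ty": 0,"tz": 0,"spin": 0},{"tx": 0,"ty": 0,"tz": 0,"spin": 0},{"tx": 0,"ty": 0,"tz": 0,"spin": 0},{"tx": 0,"ty": 0,"tz": 0,"spin": -0.8},{"tx": 0,"ty": 0,"tz": 0,"spin": -1},{"tx": 0,"ty": 0,"tz": 0,"spin": -1},{"tx": 0,"ty": 0,"tz": 0,"spin": -1},{"tx": 0,"ty": 0,"tz": 0,"spin": -1}]' --jaw 1

```text
time_s: 16.65
eef_pos: [0.5585, 0.1148, 0.0662]
tool_rot: [0.768, -0.641, 0.0, -0.0]
ft_force: [-0.4, 0.2, 0.2]
grip_width: 0.959
```

Request:
servo_tool --increments '[{"tx": 0,"ty": 0,"tz": 0,"spin": -1},{"tx": 0,"ty": 0,"tz": 0,"spin": -1},{"tx": 0,"ty": 0,"tz": 0,"spin": -1},{"tx": 0,"ty": 0,"tz": 0,"spin": -1},{"tx": 0,"ty": 0,"tz": 0,"spin": -1},{"tx": 0,"ty": 0,"tz": 0,"spin": -1},{"tx": 0,"ty": 0,"tz": 0,"spin": -1},{"tx": 0,"ty": 0,"tz": 0,"spin": -1},{"tx": 0,"ty": 0,"tz": 0,"spin": -1},{"tx": 0,"ty": 0,"tz": 0,"spin": -1}]'

```text
time_s: 17.65
eef_pos: [0.5586, 0.1147, 0.0662]
tool_rot: [1.0, 0.003, 0.0, 0.0]
ft_force: [-1.6, -0.2, -0.2]
grip_width: 1.0
```

```bash
python3 st.py k4; python3 -c "
from h import *
s=robot.get_state();q=s['tool_rot'];print(s['eef_pos'],2*np.degrees(np.arctan2(q[1],q[0])),s['time_s'])"
```

```text
[ 0.194  0.365 -0.565  1.813  0.225  1.027 -0.453] [-1.61 -0.21 -0.2 ] [-0.034 -0.087  0.027]
[0.55848588 0.11466691 0.06609905] 0.10503948228896519 17.75
```

View pics/k4.png

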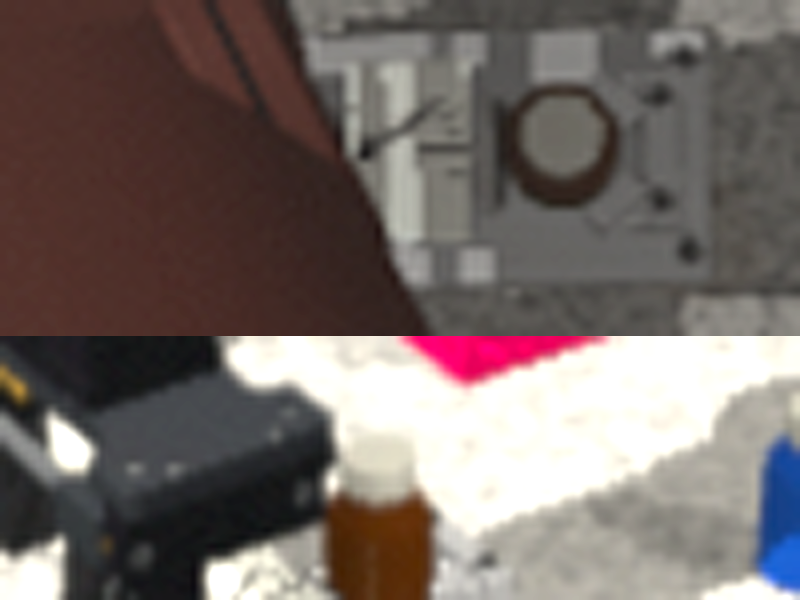

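The dial is clear of the arm in this pose. The needle is still at rest near (438,98), with the long mark at (445,148). The bottle has been pushed right, cap centre 550 to 563, so the jaw is in contact. I'll regrasp a half turn back and centred on the knob axis fitted from the drift, about (0.560, 0.1175).

Request:
servo_tool --increments '[{"tx": 1.5,"ty": -2.8,"tz": 0,"spin": 0},{"tx": 0,"ty": 0,"tz": 0,"spin": -0.9},{"tx": 0,"ty": 0,"tz": 0,"spin": -1},{"tx": 0,"ty": 0,"tz": 0,"spin": -1},{"tx": 0,"ty": 0,"tz": 0,"spin": -1},{"tx": 0,"ty": 0,"tz": 0,"spin": -1},{"tx": 0,"ty": 0,"tz": 0,"spin": -1},{"tx": 0,"ty": 0,"tz": 0,"spin": -1},{"tx": 0,"ty": 0,"tz": 0,"spin": -0.8},{"tx": 0,"ty": 0,"tz": 0,"spin": 0}]'

```text
time_s: 18.75
eef_pos: [0.56, 0.1179, 0.0661]
tool_rot: [0.859, 0.511, 0.0, -0.0]
ft_force: [0.4, 0.2, -0.1]
grip_width: 0.996
```

Request:
servo_tool --increments '[{"tx": 0,"ty": 0,"tz": 0,"spin": 0},{"tx": 0,"ty": 0,"tz": 0,"spin": 0},{"tx": 0,"ty": 0,"tz": 0,"spin": 0},{"tx": 0,"ty": 0,"tz": 0,"spin": 0},{"tx": 0,"ty": 0,"tz": 0,"spin": 0},{"tx": 0,"ty": 0,"tz": 0,"spin": 0},{"tx": 0,"ty": 0,"tz": 0,"spin": 0},{"tx": 0,"ty": 0,"tz": 0,"spin": 0},{"tx": 0,"ty": 0,"tz": 0,"spin": 0},{"tx": 0,"ty": 0,"tz": 0,"spin": 0}]' --jaw -1 --squeeze 40

```text
time_s: 19.75
eef_pos: [0.5599, 0.1178, 0.0661]
tool_rot: [0.859, 0.512, -0.0, -0.0]
ft_force: [0.2, -0.8, 0.2]
grip_width: 0.176
```

Request:
servo_tool --increments '[{"tx": 0,"ty": 0,"tz": 0,"spin": 0.6},{"tx": 0,"ty": 0,"tz": 0,"spin": 0.8},{"tx": 0,"ty": 0,"tz": 0,"spin": 0.8},{"tx": 0,"ty": 0,"tz": 0,"spin": 0.8},{"tx": 0,"ty": 0,"tz": 0,"spin": 0.8},{"tx": 0,"ty": 0,"tz": 0,"spin": 0.8},{"tx": 0,"ty": 0,"tz": 0,"spin": 0.8},{"tx": 0,"ty": 0,"tz": 0,"spin": 0.8},{"tx": 0,"ty": 0,"tz": 0,"spin": 0.5},{"tx": 0,"ty": 0,"tz": 0,"spin": 0}]'

```text
time_s: 20.75
eef_pos: [0.56, 0.1181, 0.0661]
tool_rot: [0.998, 0.069, 0.0, -0.0]
ft_force: [1.1, 0.1, -1.1]
grip_width: 0.156
```

```bash
python3 st.py k5
```

```text
[ 0.205  0.373 -0.586  1.808  0.237  1.031 -0.333] [ 1.14  0.13 -1.11] [ 0.092 -0.328 -0.061]
```

View pics/k5.png

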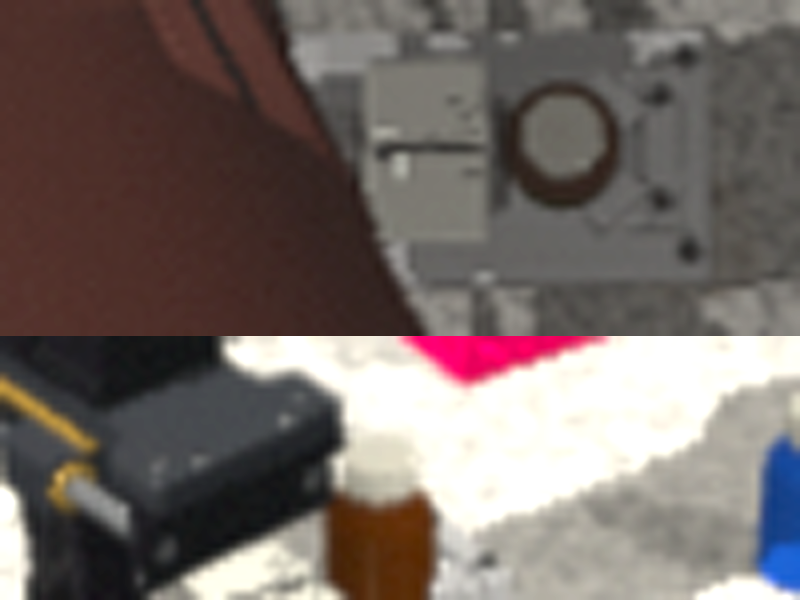

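```bash
python3 - <<'E'
from h import *
im=np.mean([robot.snapshot("top").astype(float) for _ in range(4)],0)[186:206,284:304].astype(np.uint8)[:,:,::-1]
a=cv2.convertScaleAbs(cv2.resize(im,(600,600),interpolation=cv2.INTER_CUBIC),alpha=1.6)
cv2.imwrite("pics/d1.png",a)
g=im.mean(2); 
for u in range(2,19): 
    w=np.clip(g[4:16,u].max()*.93-g[4:16,u],0,None); print(284+u,g[8:15,u].round(0).astype(int), round(186+4+(w*np.arange(12)).sum()/max(w.sum(),1e-6),2))
E
```

```text
286 [114 101  85  91 106 109 108] 195.33
287 [135 105  59  54  92 100 100] 195.88
288 [134  95  47  60  92  98  99] 195.85
289 [121  95  46 110 128 128 107] 195.0
290 [100  90  50 122 136 136 110] 194.76
291 [101  87  53  89  99  98  99] 195.96
292 [102  82  56  92 100 100 100] 195.83
293 [ 97  80  55  92 102  99 100] 195.78
294 [ 95  80  51  92 101 100 100] 195.8
295 [102  83  43  90 102 100 100] 195.82
296 [ 98  84  45  90 102 101 101] 194.49
297 [ 96  88  46  89 103  94  98] 194.43
298 [ 91  93  50  89 103  79  94] 195.97
299 [ 88 101  59  91 105  79  95] 195.89
300 [95 97 70 82 92 81 88] 194.77
301 [64 64 66 57 58 62 63] 193.88
302 [36 36 37 39 40 49 50] 194.65
```

View pics/d1.png

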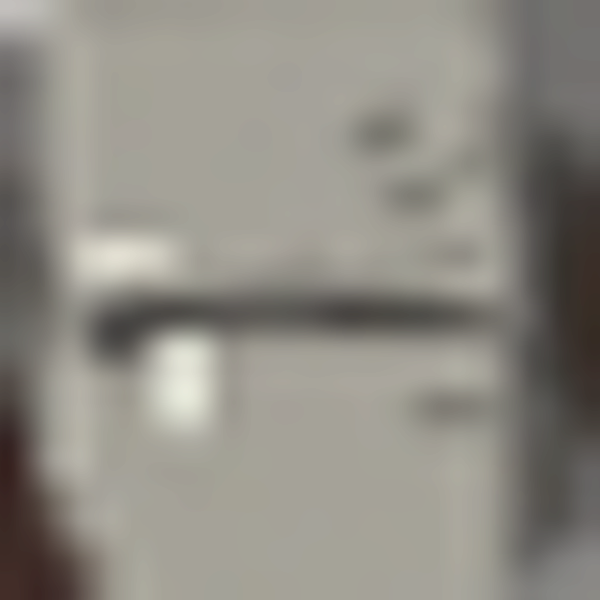

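Enlarged, the needle lies almost on the long mark: needle row about 195.85 against a mark line at 196.2–196.3 near column 293. That leaves it about 0.05–0.07 rad short, so I'll give it a small extra turn, then release.

Request:
servo_tool --increments '[{"tx": 0,"ty": 0,"tz": 0,"spin": 0.2},{"tx": 0,"ty": 0,"tz": 0,"spin": 0.2},{"tx": 0,"ty": 0,"tz": 0,"spin": 0.2},{"tx": 0,"ty": 0,"tz": 0,"spin": 0.1},{"tx": 0,"ty": 0,"tz": 0,"spin": 0},{"tx": 0,"ty": 0,"tz": 0,"spin": 0},{"tx": 0,"ty": 0,"tz": 0,"spin": 0},{"tx": 0,"ty": 0,"tz": 0,"spin": 0},{"tx": 0,"ty": 0,"tz": 0,"spin": 0},{"tx": 0,"ty": 0,"tz": 0,"spin": 0}]'

```text
time_s: 22.05
eef_pos: [0.56, 0.118, 0.0661]
tool_rot: [1.0, 0.021, 0.0, -0.0]
ft_force: [1.8, 3.8, -3.0]
grip_width: 0.158
```

Request:
servo_tool --increments '[{"tx": 0,"ty": 0,"tz": 0,"spin": 0},{"tx": 0,"ty": 0,"tz": 0,"spin": 0},{"tx": 0,"ty": 0,"tz": 0,"spin": 0},{"tx": 0,"ty": 0,"tz": 0,"spin": 0},{"tx": 0,"ty": 0,"tz": 0,"spin": 0},{"tx": 0,"ty": 0,"tz": 0,"spin": 0},{"tx": 0,"ty": 0,"tz": 0,"spin": 0},{"tx": 0,"ty": 0,"tz": 0,"spin": 0},{"tx": 0,"ty": 0,"tz": 0,"spin": 0},{"tx": 0,"ty": 0,"tz": 0,"spin": 0}]' --jaw 1

```text
time_s: 23.05
eef_pos: [0.5599, 0.1179, 0.0661]
tool_rot: [1.0, 0.021, -0.0, -0.0]
ft_force: [0.0, -0.6, -0.3]
grip_width: 0.958
```

Request:
servo_tool --increments '[{"tx": 0,"ty": 0,"tz": -15,"spin": 0},{"tx": 0,"ty": 0,"tz": -25,"spin": 0},{"tx": 0,"ty": 0,"tz": -30,"spin": 0},{"tx": 0,"ty": 0,"tz": -30,"spin": 0},{"tx": 0,"ty": -30,"tz": 0,"spin": 0},{"tx": 0,"ty": -40,"tz": 0,"spin": 0},{"tx": 0,"ty": -40,"tz": 0,"spin": 0},{"tx": 0,"ty": 0,"tz": 0,"spin": 0},{"tx": 0,"ty": 0,"tz": 0,"spin": 0},{"tx": 0,"ty": 0,"tz": 0,"spin": 0}]'

```text
time_s: 24.05
eef_pos: [0.5557, 0.2266, 0.1666]
tool_rot: [1.0, 0.02, 0.0, 0.0]
ft_force: [0.5, -0.6, -0.2]
grip_width: 1.0
```

```bash
python3 - <<'E'
from h import *
im=np.mean([robot.snapshot("top").astype(float) for _ in range(6)],0)[:,:,::-1]
z=lambda a,w,h:cv2.convertScaleAbs(cv2.resize(a.astype(np.uint8),(w,h),interpolation=cv2.INTER_CUBIC),alpha=1.4)
c=np.zeros((600,800,3),np.uint8); c[:300]=z(im[178:215,240:340],800,300); c[300:,:400]=z(im[188:203,284:304],400,300)
s=robot.snapshot("scene")[:,:,::-1]; c[300:,400:]=z(s[170:245,280:380],400,300)
cv2.imwrite("pics/d2.png",c)
g=im.mean(2)
for u in range(285,302): print(u,g[192:201,u].round(0).astype(int))
E
```

```text
285 [79 73 67 65 61 69 71 69 68]
286 [102 101  92  80  65  75  97 101 100]
287 [109 111 100  74  49  48 101 111 110]
288 [108 109 105  74  47  55 101 110 109]
289 [106 109 111  90  54  83 107 110 109]
290 [116 108 110 101  61 100 111 109 109]
291 [120 108 110 100  60  99 110 109 109]
292 [108 108 110 100  60  98 110 109 109]
293 [108 109 110 100  60  99 110 108 109]
294 [108 109 110 100  59  98 110 109 109]
295 [109 109 110 100  64  99 110 109 109]
296 [110 109 110 100  67 100 110 110 109]
297 [ 98 106 104 103  65  99 111 103 107]
298 [ 91 106  88 106  63  98 112  83 102]
299 [108 106  92 108  64  98 113  80 101]
300 [ 96  90  99 104  74  94 103  92  98]
301 [62 68 72 73 75 75 78 79 79]
```

View pics/d2.png

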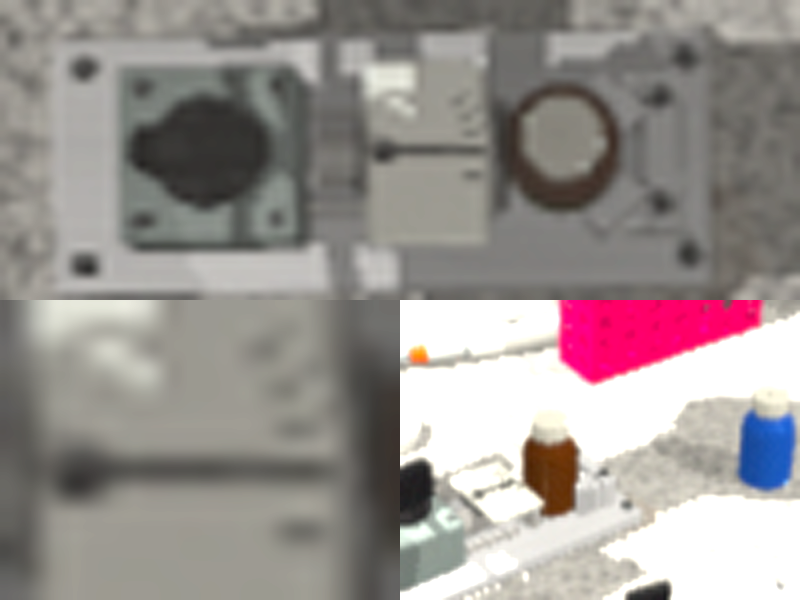

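```bash
python3 -c "
from cell import robot
print(robot.close_job(), robot.get_state()['time_s'])"
```

```text
the job is handed in; nothing more can be done
the job is handed in; nothing more can be done
```

The job is done and handed in: the small amber bottle stands in the larger clamp and the dial needle is on the long mark. The clock read about 24 s of the 72 s at the last check.

- **Bottle:** I stood it upright between the jaw and the V block and let go of it before touching the knob. In the last pictures it is still upright.
- **Knob:** I turned it clockwise in two grips, about 118° and then 59°, and released it each time.
- **Needle:** in the last averaged top picture the needle and the long mark form one straight line at row 196.0, columns 290–299. The needle is short of the last tick, and I saw no overshoot.
- **Pushed home:** I judged this from the needle alone. The bottle's movement ended within about 1 mm of where it was when the needle began to swing.
- **Other glassware:** I did not touch any of it. The fingers are open and the gripper is clear of everything.

My first estimate of the knob axis was about 3 mm off along the bar, which caused up to 17 N of side force on the first turn. I worked out the offset from the tool's drift and recentred the second grip, which ran with under 5 N.

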